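# Set the vial out and hold the tilt-out bin open

## Robot

A 6-joint arm with a two-finger parallel gripper is mounted at the origin on the work surface. World frame = base frame: x ahead of the robot, y to its left, z up, the work surface at z = 0. Lengths are in m, angles in rad, forces in N, time in s.
With the tool pointing down it reaches from about 0.325 to 0.775 m from the base axis. Payload 5.5 kg.
Tool frame: the origin (TCP) lies at the very end of the fingers, on their centre line; the grasp point (between the pads) lies 19 mm behind it; z points along the fingers, y is the line along which they close (so a half turn about z gives the same grasp; the last joint's range is limited). The gripper opens to 88 mm and grips with 3 to 60 N. Pads are 20 mm wide; open, the fingers measure 115 mm over their backs; the gripper's body (75 mm by 178 mm) begins 61 mm behind the grasp point.
Start: joints at [-1.375, 0.091, 1.231, -0, 1.82, -0.057], TCP at [0.15, -0.581, 0.223] pointing down, gripper open.
Joint ranges: [-2.87, 2.87], [-0.86, 2.18], [0.17, 2.46], [-1.51, 4.65], [0.06, 2.69], [-2.65, 2.65]. Speed limits (rad/s): [2.57, 2.57, 3.01, 3.14, 3.14, 3.14].

## Interface

Orientations are given as a rotation vector (axis times angle).
In Python, from rig import bot gives the robot as it stands.
- The arm moves only by the tool carry_out, never from a script. Its argument "commands" is text: rows parted by semicolons, each of 5 numbers parted by spaces: the opening, from -1 (shut) to 1 (fully open), so that 0 is half open, then the shift along the world's x, y, z in m, then the turn about the world's z in degrees. In form: claw x y z spin; .... A call has 1 to 12 rows; each row shifts and turns the commanded pose from where the row before left it; what a row does not reach is not made up. A row lasts 1/12 s, in which the tool goes at most 41.7 mm and 7.16 degrees, less where a joint would pass 70% of its speed; a pose out of reach is approached as far as the arm can. A call is refused whole if a number of a shift passes 0.0417 or a number of a turn 7.16, either way. A call with a gripper value outside its range is refused whole. The fingers move at their own pace and stop on an object; the grip force is fixed at half the most. Time passes only in rows, so rows that do not move let the fingers close. It gives the time, the measured TCP pose, the force, the opening and the grip force at its end, in the units of the state.
- bot.observe(): the state, without advancing time (a new reading comes with each control period).
- bot.camera(name): name is "scene" or "top"; returns a dict with "img" (480x640x3 uint8, red, green, blue), "range_z" (480x640 float32, m along the optical axis (not along the pixel's ray), 0 where there is no reading), "K" (3x3 intrinsics, pixels), "origin" and "orientation" of the camera in the world. Camera axes: x right, y down, z forward; pixel columns grow to the right and rows downward; lengths in m; the calibration is good to about 2 mm. A picture is of the moment at which its call begins.
- bot.finish_job(): hands the job in; it is judged then, once.
The state is a dict: "time_s": time; "joint_positions": joint angles; "qvel": joint speeds; "effort": joint torques, N m; "tool_pos": TCP position; "tcp_rot": TCP orientation; "ft_force": force on the tool from outside, world axes, zero at the start; "ft_torque": the same for the moment, N m; "opening": finger opening in m; "finger_force": force on a finger pad.
Only numpy, scipy, OpenCV 4.12 (cv2) and the standard library are available. Lean on these libraries where they do the work, as an engineer would, in place of code of your own. Each camera call takes 0.05 s, during which the arm holds its last target. There are 200 camera calls.

## Task

I am about to fill the cork-topped glass vial with screws from the spring-shut tilt-out bin at the top of the little clear parts cabinet. Lift the vial and gently stand it upright on the bench midway between the cactus pot and the chrome socket, then tilt the bin out to 40 degrees from closed (within about 5 degrees) and finish still holding it there with the gripper, not letting go and not propping it on anything. Leave everything else where it is.

Things in the scene. Friction and masses are not known exactly. Their poses are not given: they have to be found in the camera images.
- vial: Clear glass vial with a cork, an upright cylinder of diameter 28 mm and glass height 70 mm, cork diameter 23 mm on top (88 mm tall in all), about 60 g. It stands loose on the bench. Origin: centre of its underside; z up.
- cactus: Small green pot (70 mm across at the rim, 52 mm tall) with a round green cactus in it, 100 mm tall in all; the reference at one side, loose on the bench. Origin: centre of its underside. The chrome socket stands 240 mm away along this body's own +y axis.
- socket: Chrome wrench socket standing on end, diameter 30 mm, 38 mm tall, loose on the bench; the other reference. Origin: centre of its underside.
- cabinet: Small-parts cabinet fixed to the bench: 160 mm deep (x), 240 mm wide (y), 220 mm tall, grey sides, clear top, back and fronts. Origin: centre of its underside; x points from its front to its back, so its front faces its own -x (towards the robot), 80 mm from the origin. In the lower 100 mm are two small drawers with clear finger lips (they do not open); above them is the tilt-out bin, whose front is 222 mm wide and 86 mm tall (a gap above it leaves the bin's mouth open).
- bin (a joint): Tilt of the bin in rad: 0 closed, growing as the top of its front tips out towards the cabinet's -x and down; stop at 1.05. 40 degrees is 0.698. A spring always pulls it shut: about 2 N at the handle to start it, about 4 N at 40 degrees; let go, it snaps shut.
- bin_hinge (a point): Middle of the bin's hinge line, the lower edge of the bin's front, in the plane of the cabinet's front, 100 mm above the bench. The hinge line is along the cabinet's y axis.
- bin_handle (a point): Middle of the bin's handle: a round bar, diameter 10 mm, 132 mm long along the cabinet's y, carried by sloping 8 mm posts 62 mm either side of the middle. Closed, its axis is 50 mm out from the plane of the front (45 mm free) and 105 mm above the hinge line (205 mm above the bench, 15 mm below the cabinet's top, 19 mm above the front's top edge). It swings with the bin.
- tin: Bystander: low round metal tin, 66 mm across, 44 mm tall. Origin: centre of its underside.
- tape: Bystander: black tape measure, 62 x 32 x 58 mm tall. Origin: centre of its underside.
- pliers: Bystander: black-handled pliers lying flat, 175 mm long (jaws towards its +x), 12 mm thick. Origin: on the bench below the pivot.
- trowel: Bystander: aluminium hand trowel with wooden grip lying flat, 265 mm long, 27 mm thick at the grip. Origin: on the bench below the neck end of the blade.
- clay_pot: Bystander: empty terracotta pot, 90 mm across, 80 mm tall. Origin: centre of its underside.
Not all that is in view belongs to the job. Several things have the shape of the vial; the one meant has the colours described above.

How it is judged:
On the way, in this order (a step that is already met when the one before it is completed fails the run):
1. the vial stands released, midway between cactus pot and socket (y of vial in the frame of cactus between 0.102 and 0.138 m and x of vial in the frame of cactus between -0.018 and 0.018 m and angle between vial's own z axis and vertical below 0.1 rad and height (world z) of vial between -0.006 and 0.006 m and linear speed of vial below 0.03 m/s and contact force between the fingers and vial below 0.1 N), for 0.3 s.
2. the bin is held tilted out about 40 degrees (value of joint bin between 0.593 and 0.803 rad and contact force between the fingers and bin above 0.5 N), for 0.3 s.
At the end, for the whole second after the job is handed in: The vial stands upright on the bench, released and at rest, within 18 mm of the midpoint of cactus pot and socket along and across the line between them; the bin is at rest between 34 and 46 degrees (0.593 to 0.803 rad), held there by the fingers (more than 0.5 N) with no loose thing touching it (all of step 1 and all of step 2 and velocity of joint bin between -0.05 and 0.05 rad/s and contact force between bin and vial below 0.2 N and contact force between bin and cactus below 0.2 N and contact force between bin and socket below 0.2 N and contact force between bin and tin below 0.2 N and contact force between bin and tape below 0.2 N and contact force between bin and pliers below 0.2 N and contact force between bin and trowel below 0.2 N and contact force between bin and clay_pot below 0.2 N); the arm keeps its last pose, push and grip.
It fails at once if the vial is tipped over (angle between vial's own z axis and vertical above 0.7 rad).
It fails at once if the vial is dropped (contact force between the fingers and vial below 0.05 N and linear speed of vial above 0.5 m/s).
It fails at once if the cactus pot, the socket or a bystander is moved by more than 20 mm (distance of any of cactus, socket, tin, tape, pliers, trowel, clay_pot from where it was at the start of the episode above 0.02 m).
It also fails if it takes over 64 s, if anything falls off the work surface, if the arm or the gripper's body presses on something with over 40 N, if the wrist force passes 120 N, or if a joint passes its speed limit or range.

## Working session

There is one attempt and no reset: what is moved stays moved. The work goes in short steps, Python scripts to look and compute and a tool call to move; the robot and the scene stay as the last step left them, time stands still between calls to the robot, and variables do not carry over. Pictures are saved under pics/ and viewed, at most 10 in all, crops included, and the job is handed in when it is done.

Besides the shell and the picture viewer there is one more tool, called after "Emit:" as name(argument=value, ...) on one line, values as JSON. carry_out: Moves the arm, as the interface text tells. Its arguments: {"type":"object","properties":{"commands":{"type":"string"}},"required":["commands"]}

```bash
mkdir -p pics
cat > h.py <<'E'
import numpy as np, cv2
from scipy.spatial.transform import Rotation as R
from rig import bot
def cam(n):
    c=bot.camera(n); o=np.array(c["orientation"],float)
    c["R"]=o if o.shape==(3,3) else (R.from_rotvec(o) if o.size==3 else R.from_quat(o)).as_matrix()
    return c
def pts(c):
    v,u=np.mgrid[0:480,0:640]; z=c["range_z"]; K=c["K"]
    p=np.stack([(u-K[0,2])/K[0,0]*z,(v-K[1,2])/K[1,1]*z,z],-1)
    return p@c["R"].T+np.array(c["origin"])
def ray(c,u,v,h):
    d=c["R"]@np.linalg.inv(c["K"])@np.array([u,v,1.]); o=np.array(c["origin"]); return o+d*(h-o[2])/d[2]
E
python3 - <<'E'
from h import *
for n in("scene","top"):
    c=cam(n); cv2.imwrite(f"pics/{n}0.png",c["img"][:,:,::-1]); print(n,c["origin"],c["orientation"],c["K"])
    np.savez(f"{n}0.npz",P=pts(c),img=c["img"],K=c["K"],R=c["R"],origin=c["origin"])
print(bot.observe())
E
```

```text
scene [ 0.72072195 -0.98370067  1.10852261] [-2.36502588 -0.17356309  0.07891229] [[556.70218452   0.         311.66420782]
 [  0.         556.70218452 241.73865194]
 [  0.           0.           1.        ]]
top [ 0.35791668 -0.0698599   1.69662898] [-2.13724759  2.14953361 -0.17335534] [[564.12654249   0.         323.86495269]
 [  0.         564.12654249 234.33604815]
 [  0.           0.           1.        ]]
{'time_s': 0.1, 'joint_positions': array([-1.37470259e+00,  9.18030654e-02,  1.23176075e+00,  1.07358204e-05,
        1.81979569e+00, -5.67090951e-02]), 'qvel': array([-0.00133656, -0.00419298, -0.00257548,  0.00026027,  0.00023865,
       -0.00057896]), 'effort': array([ 3.30748633e-03, -4.47855592e+01, -4.07571065e+01,  7.00633298e-02,
        2.84421147e-02, -1.06036819e-04]), 'tool_pos': array([ 0.15001635, -0.58067137,  0.22161094]), 'tcp_rot': array([-3.11477919e+00, -3.95826990e-01,  1.76858476e-04]), 'ft_force': array([-0.37013976,  0.13611759, -0.34562414]), 'ft_torque': array([-0.05338828,  0.04171026,  0.0580269 ]), 'finger_force': 0.0, 'opening': 0.08765806388809247}
```

View pics/scene0.png

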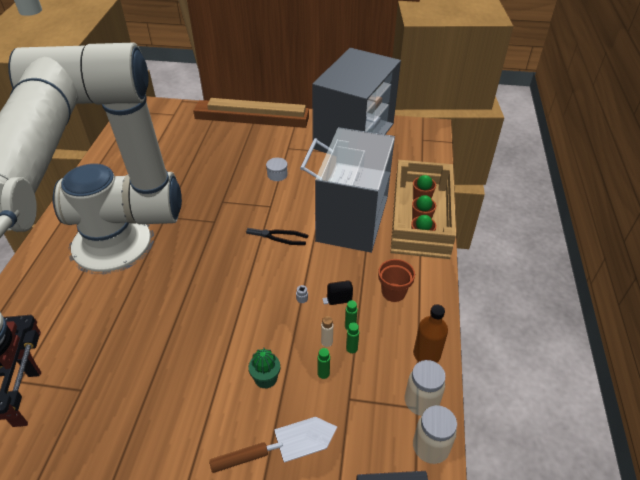

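View pics/top0.png

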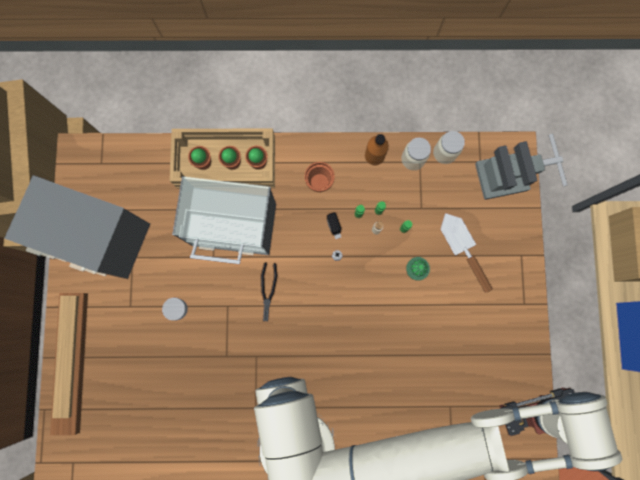

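The scene view shows the cork-topped clear vial at about (327,331), between three green look-alikes at (351,316), (353,338) and (323,363). The cactus is at (264,367), the socket at (302,293) and the cabinet bin handle near (318,160). In the top view the vial is at (377,228), cactus (418,268), socket (337,254) and bin handle (217,256).

Run:
```python
from h import *
T=dict(np.load("top0.npz"));S=dict(np.load("scene0.npz"))
a=cv2.resize(T["img"][190:290,320:440],None,fx=5,fy=5,interpolation=cv2.INTER_CUBIC)
b=cv2.resize(T["img"][170:270,165:285],None,fx=5,fy=5,interpolation=cv2.INTER_CUBIC)
cv2.imwrite("pics/tv.png",a[:,:,::-1]);cv2.imwrite("pics/tc.png",b[:,:,::-1])
b=cv2.resize(S["img"][275:395,240:390],None,fx=5,fy=5,interpolation=cv2.INTER_CUBIC)
cv2.imwrite("pics/sv.png",b[:,:,::-1])
# depth clusters, objects above bench in area
for n,D in(("top",T),("scene",S)):
    P=D["P"]; m=((P[...,2]>.012)&(P[...,2]<.3)&(P[...,0]>.3)&(P[...,0]<.9)).astype(np.uint8)
    k,l,st,ce=cv2.connectedComponentsWithStats(m)
    for i in range(1,k):
        if st[i,4]>15:
            q=P[l==i]; t=q[q[:,2]>np.percentile(q[:,2],95)-.006]
            print(n,st[i],"ztop",np.percentile(q[:,2],95).round(3),"top mean",t.mean(0).round(3),"min",q.min(0).round(3),"max",q.max(0).round(3))
```

```text
top [364 134  25  32 552] ztop 0.172 top mean [ 0.869 -0.238  0.171] min [ 0.836 -0.271  0.012] max [ 0.896 -0.206  0.177]
top [434 134  30  30 658] ztop 0.114 top mean [ 0.875 -0.459  0.112] min [ 0.84  -0.493  0.012] max [ 0.9  -0.42  0.12]
top [ 475  136   92   64 2904] ztop 0.158 top mean [ 0.799 -0.626  0.156] min [ 0.728 -0.79   0.012] max [ 0.899 -0.548  0.165]
top [ 169  138  107  126 9011] ztop 0.224 top mean [0.654 0.194 0.222] min [0.515 0.065 0.012] max [0.9   0.372 0.232]
top [401 138  29  33 692] ztop 0.115 top mean [ 0.858 -0.358  0.112] min [ 0.82  -0.404  0.012] max [ 0.891 -0.32   0.121]
top [181 146  37  30 569] ztop 0.098 top mean [0.848 0.29  0.097] min [0.807 0.247 0.012] max [0.9   0.357 0.105]
top [303 162  31  31 497] ztop 0.083 top mean [ 0.787 -0.063  0.081] min [ 0.74  -0.109  0.012] max [ 0.828 -0.018  0.09 ]
top [   4  176  146  103 8894] ztop 0.245 top mean [0.618 0.599 0.242] min [0.49  0.446 0.012] max [0.747 0.756 0.252]
top [374 201  12  14 112] ztop 0.091 top mean [ 0.696 -0.248  0.089] min [ 0.681 -0.262  0.013] max [ 0.709 -0.233  0.094]
top [354
[... 2954 characters left out ...]
[ 0.637 -0.24   0.088] min [ 0.624 -0.256  0.012] max [ 0.651 -0.227  0.093]
scene [248 348  32  39 916] ztop 0.099 top mean [ 0.515 -0.358  0.097] min [ 0.479 -0.391  0.012] max [ 0.549 -0.328  0.104]
scene [317 348  13  29 321] ztop 0.09 top mean [ 0.641 -0.326  0.088] min [ 0.627 -0.34   0.012] max [ 0.655 -0.315  0.092]
scene [285 437   4  12  16] ztop 0.014 top mean [ 0.589 -0.5    0.013] min [ 0.585 -0.512  0.012] max [ 0.593 -0.49   0.015]
scene [209 441  75  32 879] ztop 0.028 top mean [ 0.501 -0.546  0.026] min [ 0.447 -0.581  0.012] max [ 0.583 -0.5    0.031]
scene [356 471  72   9 532] ztop 0.157 top mean [ 0.799 -0.594  0.155] min [ 0.734 -0.609  0.142] max [ 0.853 -0.579  0.16 ]
```

View pics/tv.png

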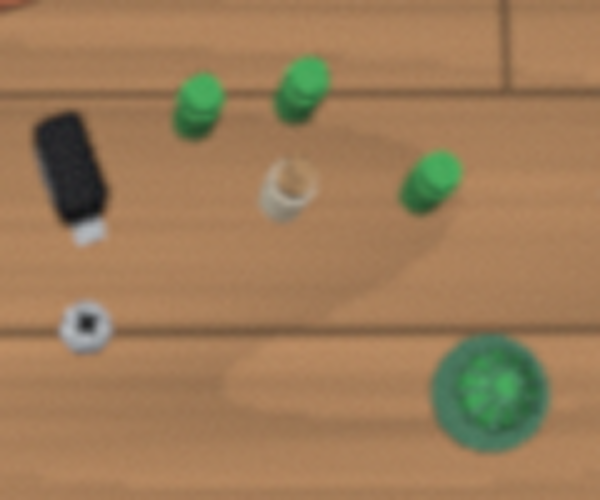

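View pics/tc.png

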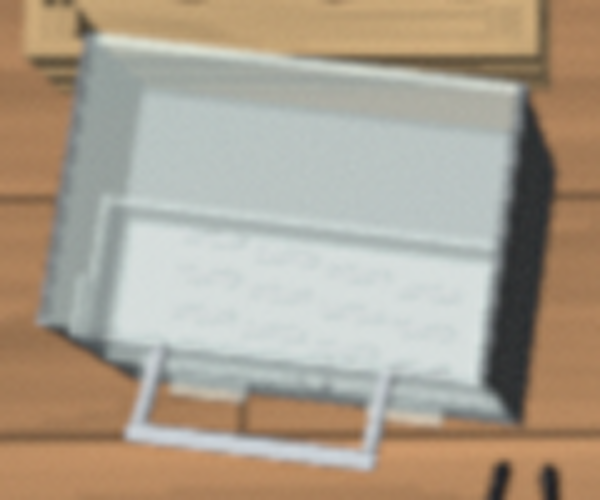

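View pics/sv.png

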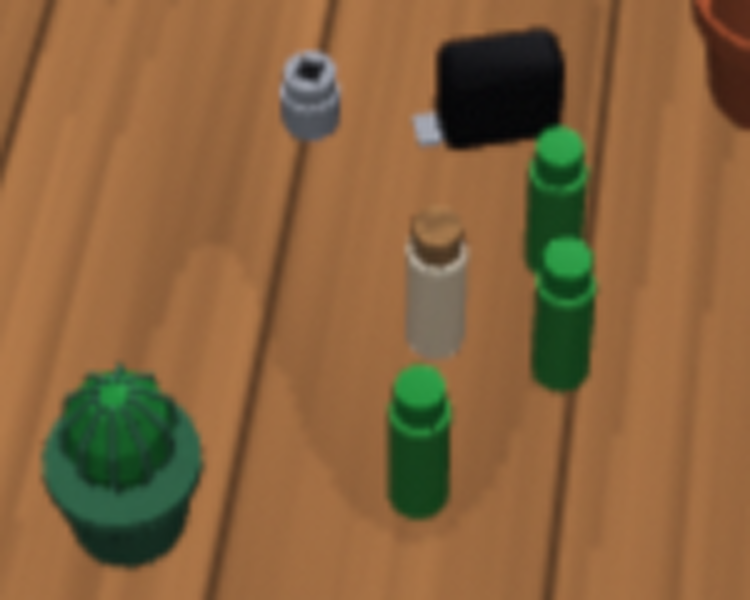

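The crops show the cork and the clear glass clearly apart from the green vials. The handle bar runs from crop (130,433) to (373,463), which is pixel (191,257) to (240,263). Next I'll get the bar line, and start the move toward the vial at about (0.636,-0.239), with the midpoint at about (0.535,-0.237).

Run:
```python
from h import *
T=dict(np.load("top0.npz"));S=dict(np.load("scene0.npz"))
a,b=ray(T,191.,256.6,.205),ray(T,239.6,262.6,.205); d=a-b
print("bar ends",a,b,"mid",(a+b)/2,np.degrees(np.arctan2(-d[0],d[1])),np.linalg.norm(d))
# cabinet top corners at z=.22 from crop
for u,v in((88,38),(523,88),(520,420),(40,323)): print(ray(T,165+u/5,170+v/5,.22).round(3))
for D in(T,S):
    P=D["P"];m=(P[...,2]>.195)&(P[...,2]<.222)&(P[...,0]<.56)&(P[...,0]>.48)&(P[...,1]>.08)&(P[...,1]<.32)
    q=P[m]; print(len(q)); 
    if len(q)>10:
        f=cv2.fitLine(q[:,:2].astype(np.float32),cv2.DIST_HUBER,0,.01,.01).ravel();print(f,q.mean(0),q[:,1].min(),q[:,1].max())
# vial cork ray checks: top crop (297,178) z=.088; scene crop (438,222)
print(ray(T,320+297/5,190+178/5,.088),ray(S,240+438/5,275+218/5,.088))
print(ray(T,320+86/5,190+326/5,.038),ray(S,240+310/5,275+70/5,.038))
print(ray(T,320+490/5,190+393/5,.052))
```

```text
bar ends [0.53342103 0.27355645 0.205     ] [0.51669325 0.14429458 0.205     ] mid [0.52505714 0.20892551 0.205     ] -7.373665420873023 0.13033975102821985
[0.745 0.299 0.22 ]
[0.717 0.065 0.22 ]
[0.537 0.065 0.22 ]
[0.59  0.319 0.22 ]
231
[0.09894055 0.99509335 0.5266653  0.19692692] [0.52901261 0.20879936 0.20728985] 0.1420355689102425 0.2757764672648832
173
[0.12175112 0.9925607  0.5296835  0.20574446] [0.53143233 0.20350278 0.20640319] 0.1353200663606069 0.27475541365330747
[ 0.6344805  -0.24146314  0.088     ] [ 0.63862121 -0.2367717   0.088     ]
[ 0.55485647 -0.11994023  0.038     ] [ 0.56021041 -0.11982105  0.038     ]
[ 0.51243922 -0.35557432  0.052     ]
```

Emit:
carry_out(commands="0.3 0.04 0.028 0 0; 0.3 0.04 0.028 0 0; 0.3 0.04 0.028 0 0; 0.3 0.04 0.028 0 0; 0.3 0.04 0.028 0 0; 0.3 0.04 0.028 0 0; 0.3 0.04 0.028 0 0; 0.3 0.04 0.028 0 0; 0.3 0.04 0.028 0 0; 0.3 0.04 0.028 0 0; 0.3 0.04 0.028 0 0; 0.3 0.04 0.028 0 0")

```text
time_s: 1.1
tool_pos: [0.561, -0.2926, 0.2221]
tcp_rot: [-3.116, -0.396, 0.001]
ft_force: [-0.0, -0.4, -0.9]
opening: 0.057
finger_force: 0.0
```

Emit:
carry_out(commands="0.3 0 0 0 0; 0.3 0 0 0 0; 0.3 0 0 0 0")

```text
time_s: 1.35
tool_pos: [0.5593, -0.2943, 0.222]
tcp_rot: [-3.116, -0.397, 0.002]
ft_force: [-0.3, -0.7, -0.2]
opening: 0.0572
finger_force: 0.0
```

Emit:
carry_out(commands="0.3 0.0257 0.0184 0 0; 0.3 0.0257 0.0184 0 0; 0.3 0.0258 0.0185 0 0; 0.3 0 0 -0.03 0; 0.3 0 0 -0.03 0; 0.3 0 0 -0.03 0; 0.3 0 0 -0.015 0; 0.3 0 0 0 0; 0.3 0 0 0 0")

```text
time_s: 2.1
tool_pos: [0.6354, -0.2403, 0.1171]
tcp_rot: [-3.116, -0.392, 0.003]
ft_force: [-0.1, 0.2, -0.2]
opening: 0.0572
finger_force: 0.0
```

Run:
```python
from h import *
c=cam("scene");b=cv2.resize(c["img"][265:385,250:400],None,fx=4,fy=4,interpolation=cv2.INTER_CUBIC)
cv2.imwrite("pics/s1.png",b[:,:,::-1]);print(bot.observe()["tool_pos"])
```

```text
[ 0.63644148 -0.24033364  0.11918937]
```

View pics/s1.png

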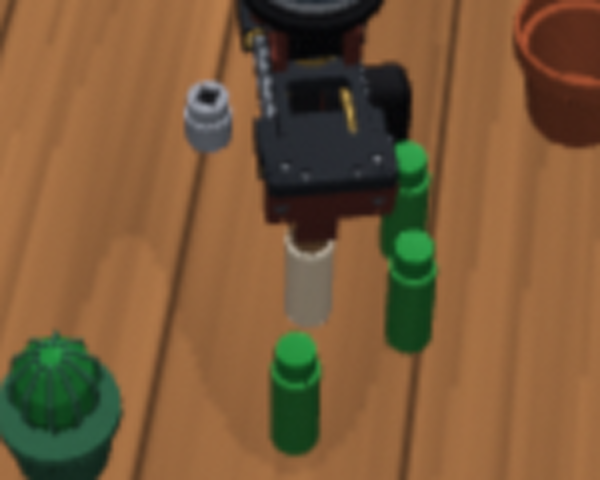

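The view shows the gripper centred over the vial at about (310,270) in the crop, with the green vials clear of it. Descend and close.

Emit:
carry_out(commands="0.3 0 0 -0.025 0; 0.3 0 0 -0.025 0; 0.3 0 0 -0.02 0; 0.3 0 0 -0.01 0; 0.3 0 0 0 0; 0 0 0 0 0; -0.2 0 0 0 0; -0.3 0 0 0 0; -0.4 0 0 0 0; -0.5 0 0 0 0; -0.6 0 0 0 0; -0.7 0 0 0 0")

```text
time_s: 3.15
tool_pos: [0.6375, -0.2391, 0.039]
tcp_rot: [3.116, 0.396, 0.003]
ft_force: [0.1, -0.1, 4.7]
opening: 0.0277
finger_force: 30.0
```

Emit:
carry_out(commands="-0.7 0 0 0 0; -0.7 0 0 0 0; -0.7 0 0 0.005 0; -0.7 0 0 0.01 0; -0.7 0 0 0.01 0; -0.7 0 0 0.01 0; -0.7 0 0 0 0; -0.7 0 0 0 0")

```text
time_s: 3.82
tool_pos: [0.6376, -0.2392, 0.0742]
tcp_rot: [3.115, 0.396, 0.003]
ft_force: [0.3, 0.6, -0.5]
opening: 0.0276
finger_force: 30.0
```

Emit:
carry_out(commands="-0.7 -0.015 0 0 0; -0.7 -0.02 0.001 0 0; -0.7 -0.02 0.001 0 0; -0.7 -0.02 0 0 0; -0.7 -0.016 0 0 0; -0.7 -0.01 0 0 0; -0.7 0 0 0 0; -0.7 0 0 -0.01 0; -0.7 0 0 -0.01 0; -0.7 0 0 -0.007 0; -0.7 0 0 0 0; -0.7 0 0 0 0")

```text
time_s: 4.82
tool_pos: [0.5355, -0.2364, 0.0439]
tcp_rot: [-3.115, -0.396, 0.004]
ft_force: [-0.5, 0.2, -0.4]
opening: 0.0276
finger_force: 30.0
```

Run:
```python
from h import *
c=cam("scene");b=cv2.resize(c["img"][265:405,230:380],None,fx=4,fy=4,interpolation=cv2.INTER_CUBIC)
cv2.imwrite("pics/s2.png",b[:,:,::-1]);s=bot.observe();print(s["tool_pos"],s["ft_force"],s["finger_force"])
```

```text
[ 0.53595606 -0.23668295  0.04486837] [-0.08087347 -0.30533571 -0.79885553] 29.965437054634094
```

View pics/s2.png

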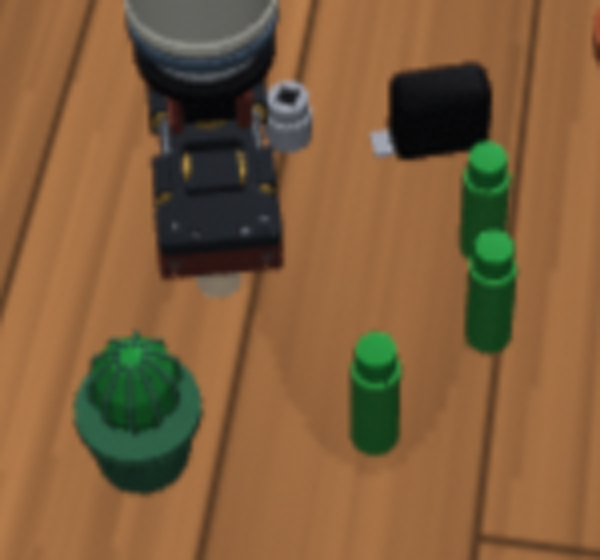

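The vial is held about 5 mm above the bench at crop (220,285), between the cactus and the socket. Lower it gently.

Emit:
carry_out(commands="-0.7 0 0 -0.002 0; -0.7 0 0 -0.002 0; -0.7 0 0 0 0; -0.7 0 0 0 0")

```text
time_s: 5.2
tool_pos: [0.5359, -0.2369, 0.0417]
tcp_rot: [3.116, 0.396, 0.0]
ft_force: [0.6, -0.6, -1.5]
opening: 0.0277
finger_force: 30.0
```

Emit:
carry_out(commands="-0.7 0 0 -0.0015 0; -0.7 0 0 0 0; -0.7 0 0 -0.0015 0; -0.7 0 0 0 0; -0.7 0 0 0 0")

```text
time_s: 5.62
tool_pos: [0.536, -0.237, 0.039]
tcp_rot: [3.116, 0.396, 0.001]
ft_force: [-1.0, -0.5, 0.8]
opening: 0.0274
finger_force: 30.0
```

Emit:
carry_out(commands="-0.7 0 0 -0.001 0; -0.7 0 0 0 0; -0.7 0 0 0 0")

```text
time_s: 5.87
tool_pos: [0.5362, -0.237, 0.0389]
tcp_rot: [3.116, 0.396, 0.002]
ft_force: [-1.6, 0.7, 5.4]
opening: 0.0276
finger_force: 30.0
```

Bench contact felt. Release and rise.

Emit:
carry_out(commands="-0.35 0 0 0 0; -0.3 0 0 0 0; -0.2 0 0 0 0; 0 0 0 0 0; 0.2 0 0 0 0; 0.3 0 0 0 0; 0.3 0 0 0 0; 0.3 0 0 0.01 0; 0.3 0 0 0.02 0; 0.3 0 0 0.03 0; 0.3 0 0 0.03 0; 0.3 0 0 0.03 0")

```text
time_s: 6.87
tool_pos: [0.5357, -0.2368, 0.1596]
tcp_rot: [3.116, 0.396, 0.0]
ft_force: [0.8, -0.3, 0.3]
opening: 0.0572
finger_force: 0.0
```

Emit:
carry_out(commands="0.3 0 0 0.04 0; 0.3 0 0 0.04 0; 0.3 0 0 0.04 0; 0.3 0 0 0.04 0; 0 0 0.03 0.028 7; 0 0 0.04 0 7; 0 0 0.04 0 7; 0 0 0.04 0 7; 0 0 0.04 0 7; 0 0 0.04 0 7; 0 0 0.04 0 7; 0 0 0 0 0")

```text
time_s: 7.87
tool_pos: [0.5351, 0.0393, 0.3468]
tcp_rot: [-2.659, -1.67, -0.004]
ft_force: [1.0, -1.2, 0.4]
opening: 0.0439
finger_force: 0.0
```

Run:
```python
from h import *
s=bot.observe();print(s["tool_pos"],R.from_rotvec(s["tcp_rot"]).as_matrix().round(3),s["joint_positions"].round(2))
c=cam("top");P=pts(c)
m=((P[...,2]>.02)&(P[...,2]<.13)&(P[...,0]>.44)&(P[...,0]<.72)&(P[...,1]>-.42)&(P[...,1]<-.06)).astype(np.uint8)
k,l,st,ce=cv2.connectedComponentsWithStats(m)
for i in range(1,k):
    if st[i,4]>15:
        q=P[l==i];t=q[q[:,2]>np.percentile(q[:,2],95)-.006];print(t.mean(0).round(3))
```

```text
[0.53512036 0.03932536 0.34675197] [[ 0.434  0.901  0.001]
 [ 0.901 -0.434  0.003]
 [ 0.003 -0.    -1.   ]] [ 0.01 -0.02  1.12  0.    2.04  0.46]
[ 0.695 -0.247  0.09 ]
[ 0.686 -0.186  0.09 ]
[ 0.649 -0.111  0.06 ]
[ 0.639 -0.323  0.089]
[ 0.558 -0.117  0.042]
[ 0.536 -0.236  0.091]
[ 0.513 -0.353  0.099]
```

The vial stands at (0.536,-0.236), right on the midpoint, and nothing else has moved. Now over the bin handle at about (0.527,0.208), yaw −6.5°.

Emit:
carry_out(commands="0 -0.002 0.04 0 6.4; 0 -0.002 0.04 0 6.4; 0 -0.002 0.04 0 6.4; 0 -0.002 0.04 0 0; 0 0 0.009 0 0; 0 0 0 -0.03 0; 0 0 0 -0.03 0; 0 0 0 -0.03 0; 0 0 0 -0.02 0; 0 0 0 0 0; 0 0 0 0 0; 0 0 0 0 0")

```text
time_s: 8.92
tool_pos: [0.5286, 0.2013, 0.2379]
tcp_rot: [2.36, 2.072, 0.004]
ft_force: [0.5, -0.5, 0.3]
opening: 0.0442
finger_force: 0.0
```

Run:
```python
from h import *
c=cam("scene");b=cv2.resize(c["img"][90:250,240:440],None,fx=4,fy=3.75,interpolation=cv2.INTER_CUBIC)
cv2.imwrite("pics/s3.png",b[:,:,::-1]);s=bot.observe();print(s["tool_pos"],R.from_rotvec(s["tcp_rot"]).as_matrix()[:,1].round(3))
```

```text
[0.52880034 0.20159941 0.23845809] [ 0.992 -0.129  0.004]
```

View pics/s3.png

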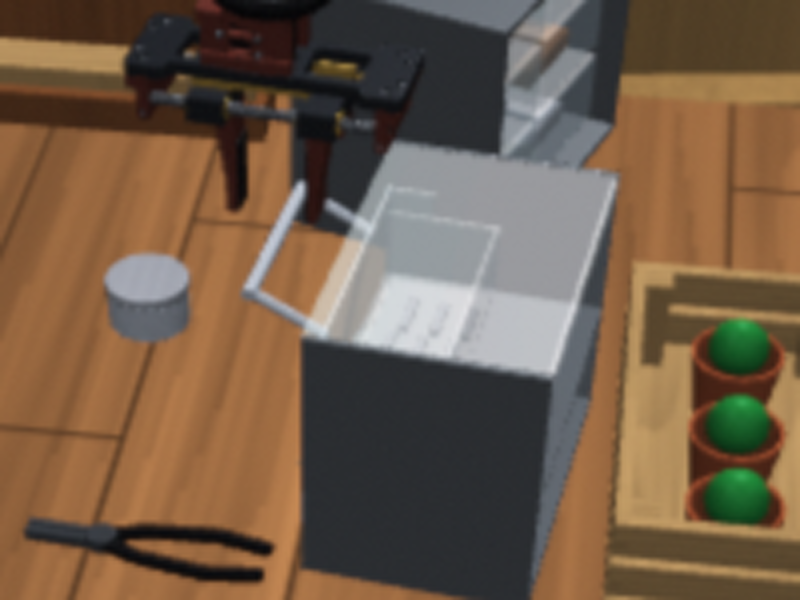

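The tips at crop (235,205) and (315,215) straddle the bar, whose middle is at (276,238). Descend, close, and check.

Emit:
carry_out(commands="0 0 0 -0.012 0; 0 0 0 -0.012 0; 0 0 0 -0.012 0; 0 0 0 -0.01 0; 0 0 0 0 0; -0.3 0 0 0 0; -0.5 0 0 0 0; -0.7 0 0 0 0; -0.8 0 0 0 0; -1 0 0 0 0; -1 0 0 0 0; -1 0 0 0 0")

```text
time_s: 9.97
tool_pos: [0.5261, 0.2024, 0.1904]
tcp_rot: [-2.356, -2.075, 0.004]
ft_force: [-7.7, -0.0, 3.8]
opening: 0.0089
finger_force: 30.0
```

Emit:
carry_out(commands="-1 -0.0089 0.0011 -0.0048 0; -1 0 0 0 0; -1 -0.0084 0.001 -0.0055 0; -1 0 0 0 0; -1 -0.0079 0.001 -0.0062 0; -1 0 0 0 0; -1 -0.0074 0.0009 -0.0069 0; -1 0 0 0 0; -1 0 0 0 0")

```text
time_s: 10.72
tool_pos: [0.4953, 0.2066, 0.168]
tcp_rot: [2.358, 2.076, 0.004]
ft_force: [-1.8, 0.8, 6.9]
opening: 0.0089
finger_force: 30.0
```

Emit:
carry_out(commands="-1 -0.0067 0.0008 -0.0075 0; -1 0 0 0 0; -1 -0.0061 0.0007 -0.0081 0; -1 0 0 0 0; -1 -0.0053 0.0007 -0.0086 0; -1 0 0 0 0; -1 -0.0046 0.0006 -0.009 0; -1 0 0 0 0; -1 0 0 0 0; -1 0 0 0 0")

```text
time_s: 11.55
tool_pos: [0.4721, 0.2095, 0.1346]
tcp_rot: [-2.357, -2.075, -0.001]
ft_force: [-4.8, 0.6, 6.3]
opening: 0.0089
finger_force: 30.0
```

Run:
```python
from h import *
c=cam("scene");b=cv2.resize(c["img"][90:250,240:440],None,fx=4,fy=3.75,interpolation=cv2.INTER_CUBIC)
cv2.imwrite("pics/s4.png",b[:,:,::-1]);P=pts(c);t=cam("top");Q=pts(t)
for n,A in(("s",P),("t",Q)):
    m=(A[...,2]>.09)&(A[...,2]<.175)&(A[...,0]<.53)&(A[...,0]>.42)&(A[...,1]>.125)&(A[...,1]<.18)
    q=A[m];print(n,len(q)); o=np.argsort(q[:,0])[:40];print(q[o].mean(0).round(3), q[o[::5]].round(3).tolist())
for i in range(4):
    s=bot.observe();print(s["tool_pos"],s["ft_force"],s["finger_force"])
m=((Q[...,2]>.075)&(Q[...,2]<.1)&(abs(Q[...,0]-.536)<.03)&(abs(Q[...,1]+.236)<.03));print(Q[m].mean(0))
```

```text
s 156
[0.469 0.16  0.155] [[0.461, 0.152, 0.153], [0.464, 0.151, 0.157], [0.466, 0.155, 0.158], [0.467, 0.163, 0.158], [0.469, 0.155, 0.154], [0.47, 0.162, 0.156], [0.473, 0.164, 0.158], [0.476, 0.148, 0.157]]
t 185
[0.466 0.164 0.156] [[0.46, 0.154, 0.159], [0.463, 0.157, 0.162], [0.463, 0.16, 0.156], [0.466, 0.164, 0.164], [0.466, 0.176, 0.158], [0.466, 0.163, 0.153], [0.469, 0.171, 0.159], [0.469, 0.166, 0.151]]
[0.47213242 0.20951484 0.13469755] [-5.46780116  0.36976064  7.12300505] 30.000879764556885
[0.47213242 0.20951484 0.13469755] [-5.46780116  0.36976064  7.12300505] 30.000879764556885
[0.47213242 0.20951484 0.13469755] [-5.46780116  0.36976064  7.12300505] 30.000879764556885
[0.47213242 0.20951484 0.13469755] [-5.46780116  0.36976064  7.12300505] 30.000879764556885
[ 0.53472442 -0.23641845  0.08721531]
```

View pics/s4.png

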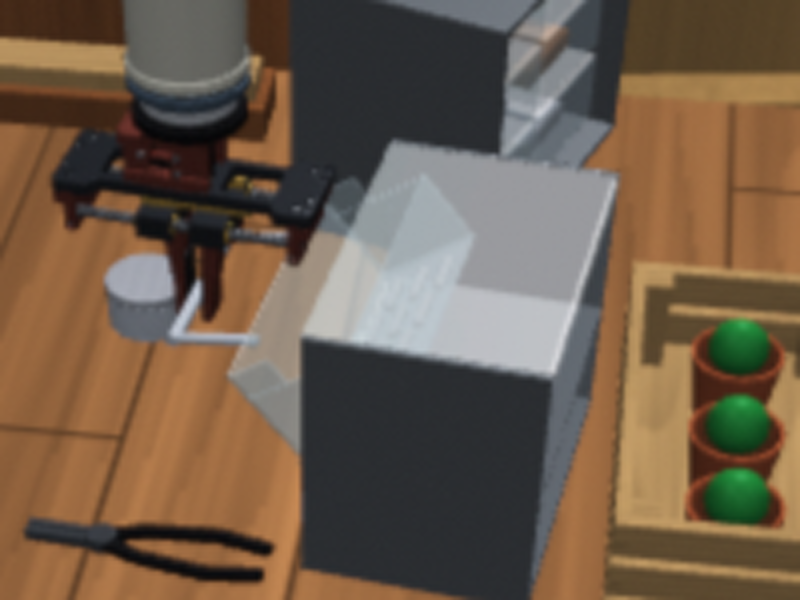

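The bin is held at about 39° and the gripper is on the bar at crop (200,310), clear of the cabinet. The force points to about 2 mm of inward preload, so I'll relieve it and settle.

Emit:
carry_out(commands="-1 -0.002 0 -0.0005 0; -1 0 0 0 0; -1 0 0 0 0; -1 0 0 0 0; -1 0 0 0 0; -1 0 0 0 0; -1 0 0 0 0; -1 0 0 0 0; -1 0 0 0 0; -1 0 0 0 0")

```text
time_s: 12.48
tool_pos: [0.4713, 0.2096, 0.1332]
tcp_rot: [2.358, 2.075, 0.004]
ft_force: [3.3, 4.0, 4.2]
opening: 0.0089
finger_force: 30.0
```

```bash
python3 -c "
from rig import bot
print(bot.finish_job())"
```

```text
the job is handed in; nothing more can be done
None
```

The vial stands upright and released at about (0.536, -0.236), on the cactus–socket midpoint to within about 1 mm by camera, and the job is handed in with the gripper still holding the bin at about 40° (estimated from the arm's position); I have not seen the judge's verdict.

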